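# Test and release the catch of a steel enclosure, then hold its door open

## Task

Take hold of the round knob on the door of the steel enclosure and first tug the door upward without turning the knob, to learn whether its catch is holding; if it holds, turn the knob anticlockwise to release it. Then raise the door about half way to upright (some 45 degrees) and finish still holding it there steadily by the knob, because it has no stay and falls shut; leave the screwdriver, pliers, tape roll and tin where they are.

Things in the scene. Friction and masses are not known exactly. Their poses are not given: they have to be found in the camera images.
- enclosure: Light grey sheet-steel wall enclosure, fixed, lying on its back: 250 mm (its x) by 300 mm (y), 122 mm high to the shut door's top face. Origin: centre of its underside, on the bench; +x points to the hinged far edge, -x to the near edge with the knob, z up. Two cable glands stand 26 mm out of its +y side.
- door (a joint): Door hinge, rad: 0 shut and level, grows as the near edge rises, 1.57 upright. No spring or stay: below upright the door (0.45 to 0.85 kg, centre of mass 130 mm from the hinge) falls shut. Free, it takes 3 to 6 N at the knob to lift. If the catch holds, it gives about 0.016 rad (3 to 4 mm at the knob) and stops hard.
- door_hinge (a point): Middle of the hinge line, on the enclosure: 130 mm along the enclosure's +x from its centre, 122 mm above the bench. Axes as the enclosure's: the hinge line runs along its y. It does not move with the door.
- knob_grip (a point): Grip point on the knob's axis, 24 mm above the door's top face, 218 mm from the hinge line, midway along the door; rides with the door, with the door's axes (z along the knob, y along the hinge). The knob: black, round, fluted, 34 mm across, from 6 to 36 mm above the door, over a flat steel washer 42 mm across; nothing else stands near it.
- knob (a joint): Turn of the knob, rad: starts between 0 and 0.2, stop at 1.57; grows anticlockwise seen from above. Light friction, no spring: stays where left. A holding catch lets go once past about 1.1. The catch's keeper, hidden inside, may have slipped sideways, and then the catch does not hold though the knob looks the same.
- screwdriver: Bystander: screwdriver with black handle lying on the bench left (+y) of the enclosure. Origin under its middle, x along it.
- pliers: Bystander: steel pliers with black grips, 180 mm long, 14 mm high, lying flat across in front (-x) of the enclosure. Origin near the middle of their length, on the bench.
- tape_roll: Bystander: roll of black tape lying flat, 66 mm across, 19 mm high, right (-y) of the enclosure. Origin: centre of its underside.
- tin: Bystander: plain steel tin, 60 mm across, 75 mm high, standing off the enclosure's near right corner. Origin: centre of its underside.

How it is judged (in metres and radians):
On the way, in this order (a step that is already met when the one before it is completed fails the run):
1. the door is tugged by the knob (it rises by its play or more) while the knob has not yet been turned (value of joint door above 0.008 rad and value of joint knob below 0.4 rad and contact force between knob and the fingers above 1 N), for 0.1 s.
2. the door is raised about half way with the fingers on the knob (value of joint door above 0.6 rad and contact force between knob and the fingers above 1 N), for 0.2 s.
At the end, for the whole second after the job is handed in: The door stands still, open between 0.6 and 1.0 rad (34 to 57 degrees), held up by the fingers on its knob (more than 2 N of contact), and the four bystanders lie within 30 mm of where they were (value of joint door between 0.6 and 1 rad and velocity of joint door between -0.05 and 0.05 rad/s and contact force between knob and the fingers above 2 N and distance of each of screwdriver, pliers, tape_roll, tin from where it was at the start of the episode below 0.03 m); the arm keeps its last pose, push and grip.
It fails at once if a bystander is pushed more than 30 mm (distance of any of screwdriver, pliers, tape_roll, tin from where it was at the start of the episode above 0.03 m).
It also fails if it takes over 48 s, if anything falls off the work surface, if the arm or the gripper's body presses on something with over 40 N, if the wrist force passes 120 N, or if a joint passes its speed limit or range.

## Robot

A 6-joint arm with a two-finger parallel gripper is mounted at the origin on the work surface. World frame = base frame: x ahead of the robot, y to its left, z up, the work surface at z = 0. Lengths are in mm, angles in rad, forces in N, time in s.
With the tool pointing down it reaches from about 325 to 900 mm from the base axis. Payload 6.1 kg.
Tool frame: the origin (TCP) lies midway between the tips of the shut fingers; the grasp point (between the pads) lies 19 mm behind it (grip_depth is the z of the grasp point in the tool frame, in mm); z points along the fingers, y is the line along which they close (so a half turn about z gives the same grasp; the last joint's range is limited). The gripper opens to 87 mm and grips with 3 to 60 N. Pads are 19 mm wide; open, the fingers measure 117 mm over their backs; the gripper's body (75 mm by 190 mm) begins 51 mm behind the grasp point.
Start: joints at [-1.293, 0.22, 1.526, -0, 1.395, -0.126], TCP at [245.565, -574.729, 222.538] pointing down, gripper open.
Joint ranges: [-2.98, 2.98], [-0.91, 2.08], [0.09, 2.57], [-1.24, 4.39], [0.2, 2.65], [-2.68, 2.68]. Speed limits (rad/s): [2.57, 2.57, 3.01, 3.14, 3.14, 3.14].

## Interface

Orientations are given as a unit quaternion [x, y, z, w].
In Python, from cell import get_obs, read_camera, camera_info, job_done, grip_depth gives the robot as it stands.
- The arm moves only by the tool creep_tool, called as name(argument=value, ...), one argument or row to a line, values as JSON. Schema: {"type":"object","properties":{"motion":{"type":"array","items":{"type":"object","properties":{"x":{"type":"number"},"y":{"type":"number"},"z":{"type":"number"},"wx":{"type":"number"},"wy":{"type":"number"},"wz":{"type":"number"}},"additionalProperties":false},"minItems":1,"maxItems":5},"aperture":{"type":"number"},"clamp_n":{"type":"number"},"only":{"type":"string"},"quiet":{"type":"boolean"},"lines":{"type":"string"}},"required":["motion"],"additionalProperties":false}. motion is a list of rows, 1 to 5 of them, each an object with the fields x, y, z (the shift in fractions of the full range, 1 being 400 mm), wx, wy, wz (a rotation vector in parts of the range, where 1.0 means pi rad); a field left out counts as zero; each row is the pose to reach, as a shift and turn from the pose commanded when the call began, along the tool's axes at that moment; what a row does not reach only later rows make up. A row lasts 1/8 s, in which the tool goes at most 62.5 mm and 0.188 rad, less where a joint would pass 70% of its speed; a pose out of reach is approached as far as the arm can. aperture is the finger opening in mm, set as the call begins (left out keeps the last). The fingers move at their own pace and stop on an object; clamp_n is the grip in N (left out, the last holds). Time passes only in rows, so rows that do not move let the fingers close. The tool returns the time, the measured TCP pose, the force, the opening and the grip force at its end. only (a regular expression) keeps the lines of the reply that match it, lines (a string "A,B") keeps lines A to B, and quiet returns only ok. Input that does not fit is refused with a message, and nothing moves.
- get_obs(): the state, without advancing time (a new reading comes with each control period).
- read_camera(name): name is "scene" or "top" or "wrist"; returns the picture (420x560x3 uint8, red, green, blue); there is no depth.
- camera_info(name): a dict with "fx", "fy", "cx", "cy" (pixels), "dist" ([k1, k2, p1, p2, k3] as OpenCV has them; the pictures are not rectified), "R" (3x3) and "t" (3): a world point X has camera coordinates R X + t. Camera axes: x right, y down, z forward; pixel columns grow to the right and rows downward; lengths in mm; the calibration is good to about 2 mm. A picture is of the moment at which its call begins: read the wrist's pose just before it. camera_info takes no time and is no camera call; for the wrist camera it gives the pose at the moment of the call.
- job_done(): hands the job in; it is judged then, once.
The state is a dict: "t": time; "joints": joint angles; "joint_velocities": joint speeds; "tau": joint torques, N m; "tool_pos": TCP position; "ee_rot": TCP orientation; "ft_force": force on the tool from outside, world axes, zero at the start; "wrist_torque": the same for the moment, N m; "opening": finger opening in mm; "grasp_force": force on a finger pad.
Only numpy, scipy, OpenCV 4.12 (cv2) and the standard library are available. Lean on these libraries where they do the work, as an engineer would, in place of code of your own. Each camera call takes 0.05 s, during which the arm holds its last target. There are 200 camera calls.

## Working session

There is one attempt and no reset: what is moved stays moved. The work goes in short steps, Python scripts to look and compute and a tool call to move; the robot and the scene stay as the last step left them, time stands still between calls to the robot, and variables do not carry over. Pictures are saved under pics/ and viewed, at most 10 in all, crops included, and the job is handed in when it is done.

```bash
mkdir -p pics; python3 - <<'E'
from cell import *
import cv2
for n in("top","scene"):
    cv2.imwrite(f"pics/{n}0.png",read_camera(n)[:,:,::-1])
    c=camera_info(n);print(n,c)
o=get_obs();print(o['t'],o['tool_pos'],o['ee_rot'],o['opening'],grip_depth)
E
```

```text
top {'fx': 525.9984063634769, 'fy': 525.9984063634769, 'cx': 279.1915335151263, 'cy': 217.43602862009715, 'dist': array([-0.20237517,  0.        ,  0.        ,  0.        ,  0.        ]), 'R': array([[-0.00513532, -0.99990445,  0.01283414],
       [-0.99659077,  0.00406062, -0.08240356],
       [ 0.08234357, -0.01321355, -0.9965164 ]]), 't': array([  53.54499111,  538.53419589, 1436.86302564])}
scene {'fx': 482.74523431463007, 'fy': 482.74523431463007, 'cx': 277.821860721595, 'cy': 206.91835068952577, 'dist': array([-0.06939657,  0.        ,  0.        ,  0.        ,  0.        ]), 'R': array([[ 0.99919902,  0.03788109,  0.01289728],
       [ 0.03365933, -0.62130797, -0.78284319],
       [-0.02164177,  0.78265026, -0.62208536]]), 't': array([-544.60679478,  123.88380773, 1003.43079062])}
0.1 [ 245.42711065 -574.19207733  221.54615995] [ 9.79687435e-01  2.00528687e-01 -6.47089304e-05 -8.78699469e-04] 86.72749673212334 -18.700000000000003
```

View pics/top0.png

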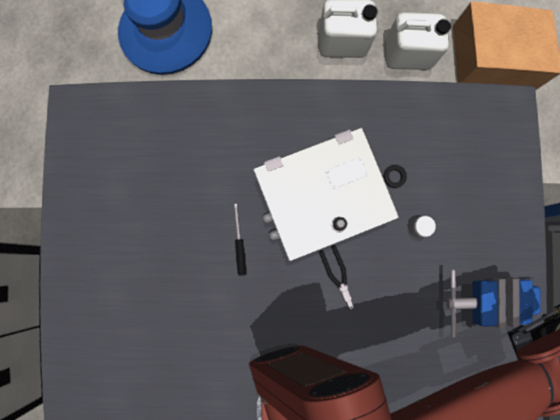

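View pics/scene0.png

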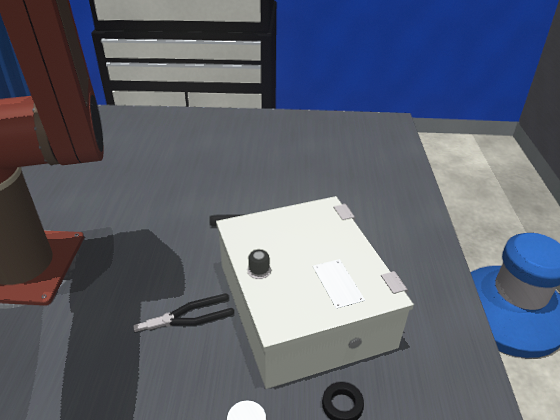

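Top view: door corners at (289,260), (397,216), (362,129) and (254,170), knob at (340,224), hinges on the far edge, and pliers just in front. Scene view: knob top at (259,255), door corners at about (218,221), (338,197), (410,303) and (266,348).

```bash
cat > h.py <<'E'
import numpy as np, cv2
from cell import *
from scipy.spatial.transform import Rotation as Ro
from scipy.optimize import least_squares
def proj(n,P):
    c=camera_info(n);K=np.array([[c['fx'],0,c['cx']],[0,c['fy'],c['cy']],[0,0,1]])
    return cv2.projectPoints(np.array(P,float).reshape(-1,3),cv2.Rodrigues(c['R'])[0],c['t'],K,c['dist'])[0].reshape(-1,2)
# enclosure-frame points: nl, nr, fr, fl door corners, knob top
L=np.array([[-125,150,122],[-125,-150,122],[125,-150,122],[125,150,122],[-88,0,158]],float)
def place(p,P): return Ro.from_rotvec([0,0,p[2]]).apply(P)+[p[0],p[1],0]
E
python3 - <<'E'
from h import *
M={'top':np.array([[289,260],[397,216],[362,129],[254,170],[340,224]]),'scene':np.array([[218,221],[266,348],[410,303],[338,197],[259,255]])}
for w in(['top'],['scene'],['top','scene']):
    r=least_squares(lambda p:np.concatenate([(proj(n,place(p,L))-M[n]).ravel() for n in w]),[600,-60,-.3],x_scale=[100,100,1],loss='soft_l1')
    print(w,r.x.round(3),r.fun.round(1))
p=r.x
print('knob grip',place(p,[[-88,0,146]]))
o=get_obs();R=Ro.from_quat(o['ee_rot']);print(R.as_matrix().round(3))
E
```

```text
['top'] [ 5.93045e+02 -6.91070e+01  3.71000e-01] [ 0.9 -0.6 -0.7  0.8 -1.8  0.4  0.5 -0.2  0.2 -0.3]
['scene'] [ 5.97431e+02 -7.12340e+01  3.69000e-01] [ 0.3  0.3 -0.5 -3.2  1.6  0.5 -2.1  0.3  0.1  0.2]
['top', 'scene'] [ 5.96046e+02 -7.04380e+01  3.68000e-01] [ 1.2 -1.9 -0.3 -0.1 -1.2 -0.6  1.1 -1.5  0.6 -1.4 -0.3  0.  -1.5 -3.7
  0.6  0.1 -2.7  0.  -0.7 -0.1]
knob grip [[ 513.92430058 -102.06246612  146.        ]]
[[ 0.92   0.393 -0.   ]
 [ 0.393 -0.92   0.002]
 [ 0.    -0.002 -1.   ]]
```

The rows are not in the units I measure in: shifts go in shares of 400 mm and turns go in shares of pi rad. I convert before sending: 216 mm / 400 = 0.54, 172 mm / 400 = 0.43, 0.69 rad / 3.1416 = 0.2196.

```bash
cat >> h.py <<'E'
def delta(target,yaw,show=True):
    o=get_obs();R=Ro.from_quat(o['ee_rot']);d=R.inv().apply(np.array(target)-o['tool_pos'])
    T=Ro.from_matrix(np.array([[np.cos(yaw),np.sin(yaw),0],[np.sin(yaw),-np.cos(yaw),0],[0,0,-1]]))
    rv=(R.inv()*T).as_rotvec()
    print('t',o['t'],'pos',o['tool_pos'].round(1),'j',np.round(o['joints'],2),'f',np.round(o['ft_force'],1),'d',d.round(1),'rv',rv.round(3))
E
```

creep_tool(
  motion=[
    {"x":0.1075,"y":-0.0825,"wz":0.0439},
    {"x":0.215,"y":-0.165,"wz":0.0879},
    {"x":0.3225,"y":-0.2475,"wz":0.1318},
    {"x":0.43,"y":-0.33,"wz":0.1757},
    {"x":0.54,"y":-0.4125,"wz":0.2196},
  ],
  aperture=87,
  clamp_n=20,
)

```text
t: 0.72
tool_pos: [379.8, -336.4, 222.2]
ee_rot: [0.989, -0.145, -0.0, -0.0]
ft_force: [0.9, 0.1, -0.3]
opening: 87.1
grasp_force: 0.0
```

```bash
python3 -c "
from h import *
delta([513,-101.5,222],-.98)"
```

```text
t 0.725 pos [ 379.8 -336.4  222.2] j [-0.88 -0.06  1.83  0.    1.38  0.98] f [ 0.9  0.1 -0.3] d [ 6.020e+01 -2.632e+02  2.000e-01] rv [-0.     0.     0.689]
```

In the tool's units: -263 mm / 400 = -0.6575, -211 mm / 400 = -0.5275, 0.69 rad / 3.1416 = 0.2196.

creep_tool(
  motion=[
    {"x":0.03,"y":-0.1325,"wz":0.0439},
    {"x":0.06,"y":-0.265,"wz":0.0879},
    {"x":0.09,"y":-0.3975,"wz":0.1318},
    {"x":0.12,"y":-0.5275,"wz":0.1757},
    {"x":0.15,"y":-0.6575,"wz":0.2196},
  ],
  aperture=87,
  clamp_n=20,
)

```text
t: 1.35
tool_pos: [511.6, -101.0, 222.3]
ee_rot: [0.882, -0.471, -0.0, 0.0]
ft_force: [1.3, -0.2, 0.3]
opening: 87.1
grasp_force: 0.0
```

creep_tool(
  motion=[
    {},
  ],
)

```text
t: 1.48
tool_pos: [512.0, -99.5, 222.1]
ee_rot: [0.884, -0.467, -0.0, -0.0]
ft_force: [-0.1, -1.3, -0.7]
opening: 87.0
grasp_force: 0.0
```

```bash
python3 -c "
from h import *
delta([513,-101.5,222],-.98)
c=camera_info('wrist')
cv2.imwrite('pics/w1.png',read_camera('wrist')[:,:,::-1])
for p in([593,-69.1,.371],[596,-70.4,.368]):print(proj('wrist',place(p,L)).round(0))"
```

```text
t 1.475 pos [512.  -99.5 222.1] j [-0.34 -0.03  1.79  0.    1.38  2.2 ] f [-0.1 -1.3 -0.7] d [2.2 0.3 0.1] rv [-0.     0.001  0.008]
[[ 280.  385.]
 [ 390.    8.]
 [ -22. -103.]
 [ -16.  330.]
 [ 278.  233.]]
[[ 278.  383.]
 [ 388.    4.]
 [ -25. -110.]
 [ -19.  326.]
 [ 275.  230.]]
```

View pics/w1.png

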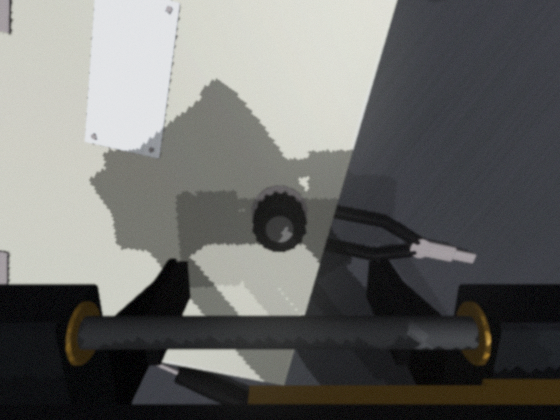

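Wrist view: knob top is at (279,229), within a few pixels of the fit's prediction, and the fingers straddle it. Descending.

In the tool's units: 91 mm / 400 = 0.2275, 86 mm / 400 = 0.215.

creep_tool(
  motion=[
    {"x":0.005,"y":0.0025,"z":0.0625},
    {"x":0.005,"y":0.0025,"z":0.125},
    {"x":0.005,"y":0.0025,"z":0.1875},
    {"x":0.005,"y":0.0025,"z":0.215},
    {"x":0.005,"y":0.0025,"z":0.2275},
  ],
  aperture=87,
  clamp_n=20,
)

```text
t: 2.15
tool_pos: [511.0, -105.7, 131.1]
ee_rot: [0.883, -0.469, -0.0, 0.0]
ft_force: [-0.5, -0.3, -0.0]
opening: 86.9
grasp_force: 0.0
```

creep_tool(
  motion=[
    {},
    {},
    {},
    {},
    {},
  ],
  aperture=20,
  clamp_n=25,
)

```text
t: 2.78
tool_pos: [511.5, -104.9, 131.7]
ee_rot: [0.883, -0.469, 0.0, -0.0]
ft_force: [0.3, 0.4, 0.4]
opening: 44.7
grasp_force: 0.0
```

creep_tool(
  motion=[
    {},
    {},
  ],
)

```text
t: 3.02
tool_pos: [513.5, -103.6, 131.7]
ee_rot: [0.883, -0.469, 0.002, -0.002]
ft_force: [9.3, 6.0, -3.2]
opening: 33.3
grasp_force: 25.0
```

In the tool's units: -4 mm / 400 = -0.01, -2 mm / 400 = -0.005.

creep_tool(
  motion=[
    {"y":-0.005},
    {"y":-0.01},
    {"y":-0.01},
  ],
  clamp_n=40,
)

```text
t: 3.4
tool_pos: [513.7, -103.5, 131.7]
ee_rot: [0.883, -0.469, -0.001, 0.001]
ft_force: [-4.9, -2.6, 5.5]
opening: 33.1
grasp_force: 40.0
```

creep_tool(
  motion=[
    {"z":-0.0075},
    {"z":-0.015},
    {"z":-0.02},
    {"z":-0.02},
    {"z":-0.02},
  ],
)

```text
t: 4.03
tool_pos: [513.9, -103.3, 138.4]
ee_rot: [0.883, -0.469, -0.001, 0.001]
ft_force: [2.0, -5.9, -8.7]
opening: 33.0
grasp_force: 40.2
```

In the tool's units: -6 mm / 400 = -0.015, -4 mm / 400 = -0.01.

creep_tool(
  motion=[
    {"z":-0.005},
    {"z":-0.01},
    {"z":-0.015},
    {"z":-0.015},
  ],
)

```text
t: 4.53
tool_pos: [514.6, -103.1, 144.5]
ee_rot: [0.883, -0.469, -0.0, 0.001]
ft_force: [4.7, -4.1, -11.2]
opening: 33.3
grasp_force: 40.7
```

```bash
python3 - <<'E'
from h import *
o=get_obs();print(o['t'],o['tool_pos'],o['ft_force'],o['wrist_torque'])
im=read_camera('scene')[150:350,150:430,::-1];cv2.imwrite('pics/s2.png',cv2.resize(im,None,fx=2.8,fy=2.8,interpolation=2))
E
```

```text
4.525 [ 514.55402045 -103.1136958   144.50999834] [  4.67188197  -4.10366938 -11.22363374] [-1.16756959  0.24599937  0.07334289]
```

View pics/s2.png

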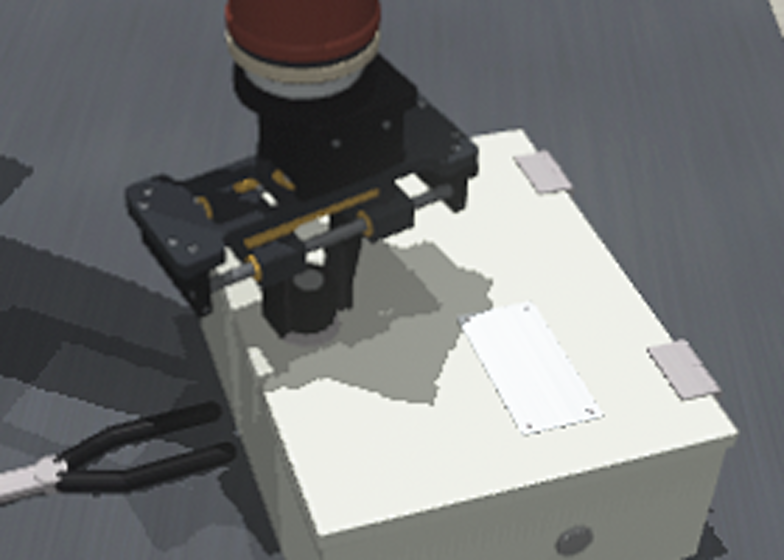

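The picture leaves it unclear whether the door is up or the pads slipped, so I'll compare the door's near-right corner before and after.

```bash

python3 - <<'E'
from h import *
a=cv2.imread('pics/scene0.png');b=read_camera('scene')[:,:,::-1]
cr=lambda i:cv2.resize(i[300:400,230:300],None,fx=5.6,fy=5.6,interpolation=0)
cv2.imwrite('pics/c.png',np.hstack([cr(a),cr(b)]))
p=[594.5,-69.7,.37]
for th in(0,.016,.06):
    Q=L.copy();q=Q-[130,0,122];q=Ro.from_rotvec([0,th,0]).apply(q)+[130,0,122]
    print(th,proj('scene',place(p,q))[:2].round(1).tolist())
E
```

```text
0 [[216.8, 220.9], [263.8, 343.9]]
0.016 [[216.7, 219.3], [263.8, 342.3]]
0.06 [[216.5, 214.7], [264.1, 337.6]]
```

View pics/c.png

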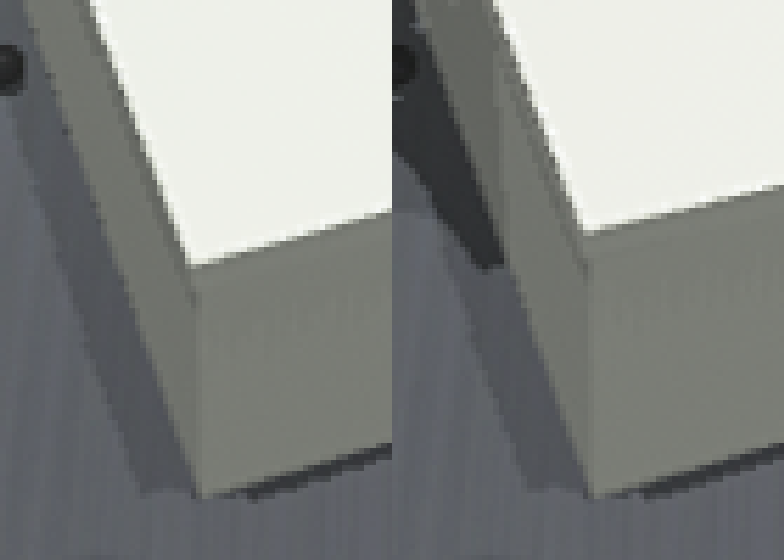

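The corner rose about 6 px, so the door is at about 0.057 rad. It's free and the catch isn't holding, so the knob needs no turn. I'll check the wrist joints for raising the door at this grip yaw.

```bash
cat >> h.py <<'E'
P0=np.array([594.5,-69.7,.37])
def arc(th,th0):
    "row (tool axes) to swing from door angle th0 (now, measured pose) to th about the hinge"
    o=get_obs();R=Ro.from_quat(o['ee_rot']);H=place(P0,[[130,0,122]])[0]
    ax=np.array([-np.sin(P0[2]),np.cos(P0[2]),0]);D=Ro.from_rotvec(ax*(th-th0))
    d=R.inv().apply(D.apply(o['tool_pos']-H)+H-o['tool_pos']);return d,(R.inv()*D*R).as_rotvec(),D*R,D.apply(o['tool_pos']-H)+H
E
python3 - <<'E'
from h import *
o=get_obs();j=o['joints'];R=Ro.from_quat(o['ee_rot'])
f=lambda j1,s,j4,j5,j6,c:Ro.from_euler('ZYZYZ',[j1,s,j4,j5,j6+c])
for c in(1.571,-1.571): print(c,(f(j[0],j[1]+j[2],j[3],j[4],j[5],c).inv()*R).magnitude())
for th in np.arange(.06,.82,.09):
    d,rv,T,pos=arc(th,.06)
    best=[]
    for yaw in(0,1.25):   # as is / knob grip yawed
        T2=Ro.from_rotvec([0,0,yaw])*R; T2=(T*R.inv())*T2
        w=pos-T2.apply([0,0,200]);j1=np.arctan2(w[1],w[0]);
        c=1.571 if (f(j[0],j[1]+j[2],j[3],j[4],j[5],1.571).inv()*R).magnitude()<.5 else -1.571
        for s in(1.5,1.8):
            e=(Ro.from_euler('ZY',[j1,s]).inv()*T2).as_euler('ZYZ');best.append((yaw,s,round(j1,2),[round(x,2) for x in (e[0],e[1],e[2]-c)]))
    print(round(th,2),d.round(0),rv.round(3));print('   ',best)
E
```

```text
Traceback (most recent call last):
  File "scipy/spatial/transform/_rotation.pyx", line 1413, in scipy.spatial.transform._rotation.Rotation.from_euler
ValueError: Expected axis specification to be a non-empty string of upto 3 characters, got ZYZYZ
```

```bash

python3 - <<'E'
from h import *
o=get_obs();j=o['joints'];R=Ro.from_quat(o['ee_rot'])
E=Ro.from_euler
f=lambda c:E('ZY',[j[0],j[1]+j[2]])*E('ZYZ',[j[3],j[4],j[5]+c])
m=[(f(c).inv()*R).magnitude() for c in(np.pi/2,-np.pi/2)];print(m);c=[1,-1][np.argmin(m)]*np.pi/2
for th in np.arange(.06,.82,.12):
    d,rv,T,pos=arc(th,.06);print(round(th,2),d.round(0),rv.round(3))
    for yaw in(0,1.25):
        T2=(T*R.inv())*Ro.from_rotvec([0,0,yaw])*R
        w=pos-T2.apply([0,0,200]);j1=np.arctan2(w[1],w[0])
        for s in(1.5,1.8):
            e=(E('ZY',[j1,s]).inv()*T2).as_euler('ZYZ');print('  ',yaw,s,np.round([j1,e[0],e[1],(e[2]-c+np.pi)%(2*np.pi)-np.pi],2))
E
```

```text
[5.350001796114383e-16, 3.1415926535897927]
0.06 [0. 0. 0.] [0. 0. 0.]
   0 1.5 [-0.2  -0.    1.64  2.35]
   0 1.8 [-0.2  -0.    1.34  2.35]
   1.25 1.5 [-0.2  -0.    1.64  1.1 ]
   1.25 1.8 [-0.2  -0.    1.34  1.1 ]
0.18 [  1.  -4. -26.] [-0.117 -0.027 -0.   ]
   0 1.5 [-0.17 -0.06  1.75  2.37]
   0 1.8 [-0.17 -0.06  1.45  2.39]
   1.25 1.5 [-0.17 -0.06  1.74  1.12]
   1.25 1.8 [-0.17 -0.06  1.44  1.14]
0.3 [  3. -11. -51.] [-0.234 -0.054 -0.   ]
   0 1.5 [-0.14 -0.12  1.85  2.38]
   0 1.8 [-0.14 -0.12  1.55  2.42]
   1.25 1.5 [-0.14 -0.12  1.85  1.13]
   1.25 1.8 [-0.14 -0.12  1.55  1.17]
0.42 [  5. -21. -75.] [-0.351 -0.08  -0.   ]
   0 1.5 [-0.12 -0.18  1.96  2.39]
   0 1.8 [-0.12 -0.17  1.66  2.44]
   1.25 1.5 [-0.12 -0.18  1.96  1.14]
   1.25 1.8 [-0.12 -0.17  1.66  1.19]
0.54 [  8. -34. -98.] [-0.468 -0.107 -0.   ]
   0 1.5 [-0.09 -0.24  2.07  2.39]
   0 1.8 [-0.09 -0.21  1.77  2.46]
   1.25 1.5 [-0.09 -0.24  2.07  1.14]
   1.25 1.8 [-0.09 -0.21  1.77  1.21]
0.66 [  11.  -49. -118.] [-0.585 -0.134 -0.   ]
   0 1.5 [-0.07 -0.29  2.18  2.38]
   0 1.8 [-0.07 -0.25  1.89  2.47]
   1.25 1.5 [-0.07 -0.3   2.18  1.13]
   1.25 1.8 [-0.07 -0.25  1.89  1.22]
0.78 [  15.  -67. -137.] [-0.702 -0.161 -0.   ]
   0 1.5 [-0.04 -0.36  2.29  2.36]
   0 1.8 [-0.04 -0.3   2.    2.47]
   1.25 1.5 [-0.04 -0.36  2.29  1.11]
   1.25 1.8 [-0.04 -0.3   2.    1.22]
```

In the tool's units: -63 mm / 400 = -0.1575, -1.5 mm / 400 = -0.0038, -0.33 rad / 3.1416 = -0.105.

creep_tool(
  motion=[
    {"y":-0.0038,"z":-0.0325,"wx":-0.0223,"wy":-0.0051},
    {"x":0.0025,"y":-0.01,"z":-0.065,"wx":-0.0446,"wy":-0.0102},
    {"x":0.005,"y":-0.0175,"z":-0.0975,"wx":-0.0668,"wy":-0.0153},
    {"x":0.0075,"y":-0.0275,"z":-0.1275,"wx":-0.0859,"wy":-0.0197},
    {"x":0.01,"y":-0.04,"z":-0.1575,"wx":-0.105,"wy":-0.0242},
  ],
  clamp_n=50,
)

```text
t: 5.25
tool_pos: [530.2, -97.0, 208.3]
ee_rot: [0.87, -0.462, -0.112, 0.128]
ft_force: [-1.3, -3.9, -5.2]
opening: 33.1
grasp_force: 50.0
```

```bash
python3 - <<'E'
from h import *
o=get_obs();p=o['tool_pos']-place(P0,[[130,0,122]])[0];print(p, o['ft_force'],o['wrist_torque'],o['opening'])
R=Ro.from_quat(o['ee_rot']);z=R.apply([0,0,1]);tilt=np.arccos(-z[2]);
g=R.apply([0,0,-18.7])+p;u=Ro.from_rotvec([0,0,-.37]).apply(g);print('tilt',tilt,'grip encl',u,'door est',np.arctan2(u[2],-u[0])-np.arctan2(24,218))
for k in range(1,6):
    d,rv,_,_=arc(.06*k,0);print(d.round(1),rv.round(3))
E
```

```text
[-185.53806473  -74.34248173   86.32899907] [-1.28931012 -3.8818266  -5.2129472 ] [-0.42136025 -0.08920272  0.26195685] 33.140854874440834
tilt 0.341414366122725 grip encl [-193.60449838   -2.23912685  103.9496734 ] door est 0.3830935622319776
[  0.3  -1.2 -13. ] [-0.058 -0.013  0.   ]
[  0.7  -3.2 -25.9] [-0.117 -0.027  0.   ]
[  1.3  -5.9 -38.7] [-0.175 -0.04   0.   ]
[  2.1  -9.4 -51.2] [-0.234 -0.053  0.   ]
[  3.  -13.6 -63.6] [-0.292 -0.067  0.   ]
```

Forces are small and the door is at about 0.38 rad. Continuing to about 0.77.

In the tool's units: -63.6 mm / 400 = -0.159, -51 mm / 400 = -0.1275, -0.31 rad / 3.1416 = -0.0987.

creep_tool(
  motion=[
    {"x":0.0008,"y":-0.003,"z":-0.0325,"wx":-0.0197,"wy":-0.0045},
    {"x":0.0018,"y":-0.0075,"z":-0.065,"wx":-0.0395,"wy":-0.0089},
    {"x":0.0033,"y":-0.015,"z":-0.0975,"wx":-0.0592,"wy":-0.0134},
    {"x":0.005,"y":-0.0238,"z":-0.1275,"wx":-0.0789,"wy":-0.0181},
    {"x":0.0075,"y":-0.034,"z":-0.159,"wx":-0.0987,"wy":-0.0226},
  ],
)

```text
t: 5.88
tool_pos: [562.7, -84.4, 264.2]
ee_rot: [0.836, -0.444, -0.212, 0.244]
ft_force: [-0.8, -3.0, -3.3]
opening: 33.3
grasp_force: 49.9
```

```bash
cat > e.py <<'E'
from h import *
o=get_obs();p=o['tool_pos']-place(P0,[[130,0,122]])[0];print(o['t'],p, o['ft_force'],o['wrist_torque'],o['opening'],o['joints'].round(2))
R=Ro.from_quat(o['ee_rot']);z=R.apply([0,0,1]);tilt=np.arccos(-z[2]);
g=R.apply([0,0,-18.7])+p;u=Ro.from_rotvec([0,0,-.37]).apply(g);print('tilt',tilt,'grip encl',u,'door est',np.arctan2(u[2],-u[0])-np.arctan2(24,218))
for k in range(1,3):
    d,rv,_,_=arc(.06*k,0);print(d.round(1),rv.round(3))
E
python3 e.py
```

```text
5.875 [-153.02333688  -61.70379303  142.16411987] [-0.7939052  -3.03463229 -3.25978735] [-0.0796114  -0.67864582  0.36264102] 33.29357156202437 [-0.12  0.56  1.15 -0.32  2.02  2.38]
tilt 0.6576632005997819 grip encl [-153.55017387   -2.21458547  156.96372631] door est 0.6867407839522427
[  0.2  -1.1 -13. ] [-0.058 -0.013  0.   ]
[  0.6  -2.9 -25.9] [-0.117 -0.027  0.   ]
```

In the tool's units: -20 mm / 400 = -0.05, -10 mm / 400 = -0.025, -0.1 rad / 3.1416 = -0.0318.

creep_tool(
  motion=[
    {"x":0.0005,"y":-0.0025,"z":-0.025,"wx":-0.0159,"wy":-0.0038},
    {"x":0.001,"y":-0.005,"z":-0.05,"wx":-0.0318,"wy":-0.0073},
    {"x":0.001,"y":-0.005,"z":-0.05,"wx":-0.0318,"wy":-0.0073},
    {"x":0.001,"y":-0.005,"z":-0.05,"wx":-0.0318,"wy":-0.0073},
    {"x":0.001,"y":-0.005,"z":-0.05,"wx":-0.0318,"wy":-0.0073},
  ],
)

```text
t: 6.5
tool_pos: [575.2, -79.6, 278.4]
ee_rot: [0.821, -0.436, -0.242, 0.279]
ft_force: [-0.1, -1.0, -1.4]
opening: 33.2
grasp_force: 49.9
```

creep_tool(
  motion=[
    {},
    {},
    {},
    {},
  ],
)

```text
t: 7.0
tool_pos: [575.2, -79.5, 278.4]
ee_rot: [0.82, -0.436, -0.243, 0.28]
ft_force: [0.6, -1.7, -0.9]
opening: 32.8
grasp_force: 49.9
```

```bash
python3 e.py
python3 -c "
from h import *
cv2.imwrite('pics/s5.png',read_camera('scene')[:,:,::-1])"
```

```text
7.0 [-140.53173516  -56.85895057  156.3858749 ] [ 0.56973674 -1.73868464 -0.92464048] [ 0.42964935 -1.19805673  0.12981891] 32.80149361844311 [-0.09  0.66  1.02 -0.37  2.14  2.36]
tilt 0.7588651902358952 grip encl [-138.71522069   -2.20717458  169.95491913] door est 0.7766119334016338
[  0.2  -0.9 -13. ] [-0.058 -0.013  0.   ]
[  0.6  -2.6 -26. ] [-0.117 -0.027  0.   ]
```

View pics/s5.png

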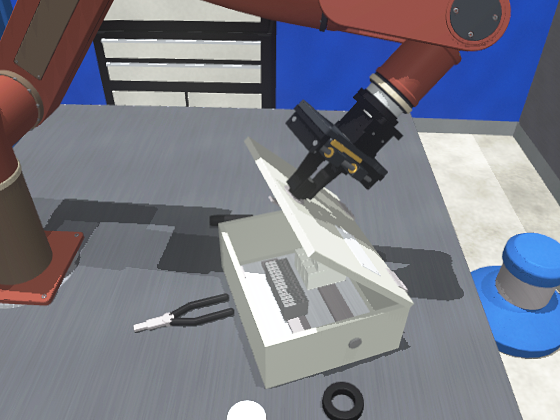

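The door stands open at about 45°, held by the knob. The pliers (130–230, 310) and tape (343,402) haven't moved. The arm is still and the forces are low.

```bash
python3 -c "
from cell import *
print(job_done())"
```

```text
the job is handed in; nothing more can be done
None
```

The tug raised the door freely, so the catch wasn't holding and I left the knob unturned; the door is now held still at about 0.78 rad (45°) by the knob, the pliers, tape and tin look unmoved in the last picture (the screwdriver is mostly hidden), and the job is handed in, with no verdict shown.

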